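# Weigh a lens housing on the bench balance

### The job

Weigh the lens housing that sits on one pan of the balance: thread the ring weights it needs over the spindle of the other pan until they lie flat, and slide the brass rider along its rail until the beam rests level on its own. Be gentle: never press, knock or drop onto the balance with more than about 8 N. Leave the housing on its pan and any weight you do not need on its stand, and do not disturb the jar or the screwdriver.

Things in the scene. Friction and masses are not known exactly. Their poses are not given: they have to be found in the camera images.
- balance: Two-pan trip balance fixed to the bench: grey base 120 x 300 mm, pointer and index post in the middle, 190 mm high. Origin: centre of the base underside; +y to the left pan (housing), -y to the right pan (weights), -x to the front rail with the rider. Beam pivot 85 mm above the origin, pans 120 mm either side. The pans stay horizontal; where on a pan a load lies does not matter.
- beam (a joint): Beam tilt, rad: 0 = level (pointer on the middle mark), negative = left (housing) pan down, positive = right (weight) pan down. Stops at about -0.09 and +0.09; starts at -0.09. Damped: settles in about 1.5 s. It leaves the stops only within about 11 g of balance (about 0.008 rad per g).
- rider (a joint): Slide of the rider, m: 0 at the left end of the rail to 0.150 at the right end (75 mm either side of the middle). About 0.6 N of friction; stays where left. Each mm counts as 0.75 g added to the right pan (112.5 g at 0.150); at 0 with empty pans the beam is level. A finger against it tips the beam: read the beam with the rider let go.
- rider_tab (a point): Centre of the top of the rider's upright tab. The rider is a brass saddle 24 x 22 x 18 mm on the rail (95 mm in front of the pivot, at its height when level); the tab on it is 16 mm deep, 10 mm thick along the rail, stands 38 mm above the saddle, its top 132 mm above the bench when level. y is along the rail.
- weight_pan: Right pan: plain steel disc 124 mm in diameter, 4 mm thick, with an upright spindle 12 mm in diameter and 34 mm tall at its centre, tip slightly chamfered. Origin on the spindle axis, 40 mm below the pan's upper face. It gives way downwards as the beam tips (22 mm between the stops) and, when pushed down, resists with the weight it still lacks.
- weight_pan_top (a point): Centre of the upper face of the right pan, at the foot of the spindle. 125 mm above the bench when level, 11 mm higher at the start.
- goods_pan_top (a point): Centre of the upper face of the left pan (same plain disc, no spindle).
- housing: Turned aluminium lens housing, 64 mm flange, 52 mm barrel, 44 mm high; of unknown mass between 0.22 and 0.39 kg. Origin: centre of its underside.
- weight_200: Steel ring weight of 200 g: the wider disc, 58 mm in diameter, 10.2 mm thick, with a 13 mm bore. Origin: centre of its underside. Starts flat on the stand.
- weight_100: Steel ring weight of 100 g: the smaller disc, 44 mm in diameter, 9.2 mm thick, with a 13 mm bore. Origin: centre of its underside. Starts flat on the stand.
- weight_stand: Flat black plate 190 x 86 x 8 mm fixed to the bench, to the left or right of the balance, with two studs (9 mm in diameter, 6 mm high, 50 mm either side of the middle along its x) in the bores of the two weights. Origin: centre of its underside. The weights are liftable straight up.
- parts_bin: Low open black bin 190 x 130 x 55 mm, fixed, on the other side of the balance. Origin: centre of its underside.
- lens_jar: Capped white jar, 54 mm in diameter, 60 mm high, standing behind the balance; loose. Origin: centre of its underside.
- screwdriver: Black-handled screwdriver 170 mm long, lying behind the balance; loose. Origin near its middle.
Mind the look-alikes: they are no part of the job. Leave any orange or purple look-alike of the weight_200 alone. What is shaped like the weight_100 but pink is not meant.

How it is judged:
At the end, for the whole second after the job is handed in: The beam rests level by itself, within 0.025 rad (about 3 g) and still; the housing stands on the left pan within 30 mm of its centre; each ring weight is either threaded on the spindle and seated flat (on the pan or on the other weight) or lies on its stand, and at least one is on the spindle (value of joint beam between -0.025 and 0.025 rad and velocity of joint beam between -0.05 and 0.05 rad/s and horizontal distance between housing and goods_pan_top below 0.03 m and angle between housing's own z axis and vertical below 0.1 rad and z of housing in the frame of goods_pan_top below 0.004 m and ((horizontal distance between weight_200 and weight_pan_top below 0.004 m and z of weight_200 in the frame of weight_pan_top below 0.0125 m and angle between weight_200's own z axis and vertical below 0.08 rad) or (horizontal distance between weight_200 and weight_stand below 0.095 m and height (world z) of weight_200 below 0.02 m)) and ((horizontal distance between weight_100 and weight_pan_top below 0.004 m and z of weight_100 in the frame of weight_pan_top below 0.0125 m and angle between weight_100's own z axis and vertical below 0.08 rad) or (horizontal distance between weight_100 and weight_stand below 0.095 m and height (world z) of weight_100 below 0.02 m)) and horizontal distance between any of weight_200, weight_100 and weight_pan_top below 0.004 m); the robot touches nothing.
It fails at once if the right pan or its spindle is pressed or struck with more than 8 N (contact force between anything else and weight_pan above 8 N).
It fails at once if the robot pushes any part of the balance with more than 8 N (contact force between any of the arm, the fingers and balance above 8 N).
It fails at once if the housing is shifted off the middle of its pan by more than 40 mm (horizontal distance between housing and goods_pan_top above 0.04 m).
It fails at once if the jar or the screwdriver is moved by more than 20 mm (distance of any of lens_jar, screwdriver from where it was at the start of the episode above 0.02 m).
It also fails if it takes over 72 s, if anything falls off the work surface, if the arm or the gripper's body presses on something with over 40 N, if the wrist force passes 120 N, or if a joint passes its speed limit or range.

### The arm

A 6-joint arm with a two-finger parallel gripper is mounted at the origin on the work surface. World frame = base frame: x ahead of the robot, y to its left, z up, the work surface at z = 0. Lengths are in m, angles in rad, forces in N, time in s.
With the tool pointing down it reaches from about 0.275 to 0.875 m from the base axis. Payload 12.5 kg.
Tool frame: the origin (TCP) lies on the centre line of the jaws, within the pads' length; the fingertips stand r.finger_overhang ahead of it and the grasp point (between the pads) lies 3 mm ahead of it (r.finger_overhang is the distance from the TCP to the fingertips, in m); z points along the fingers, y is the line along which they close (so a half turn about z gives the same grasp; the last joint's range is limited). The gripper opens to 85 mm and grips with 20 to 120 N. Pads are 22 mm wide; open, the fingers measure 114 mm over their backs; the gripper's body (76 mm by 85 mm) begins 54 mm behind the grasp point. The pads swing forward as they close: fully open they stand 13 mm farther back than shut.
Start: joints at [-1.29, 0.351, 1.652, -0, 1.139, -0.085], TCP at [0.197, -0.514, 0.253] pointing down, gripper open.
Joint ranges: [-2.75, 2.75], [-0.79, 2.1], [0.01, 2.65], [-1.57, 4.71], [0.07, 3.14], [-2.87, 2.87]. Speed limits (rad/s): [2.22, 2.22, 2.79, 3.14, 3.14, 3.14].

### API

Orientations are given as a unit quaternion [x, y, z, w].
In Python, from cell import r, optics gives the robot as it stands. The module is installed in compiled form; this text tells all that it offers. Calls block until the motion is done:
- r.move_to(position, orientation): joint-space move of the TCP to a pose.
- r.move_linear(position, rot=None, vel=0.15): straight line of the TCP; rot=None keeps the orientation; vel is the mean speed in m/s.
- r.set_joints(angles): joint-space move.
- r.set_gripper(opening, squeeze=None): opening from 0.0 (shut) to 1.0 (fully open); squeeze is the grip in N (None keeps the last); returns when the fingers have stopped.
- r.sleep(seconds).
- r.inverse_kinematics(position, orientation): joint angles nearest the present ones, or None.
- optics.get_image(name): name is "side" or "top"; returns a dict with "pixels" (384x512x3 uint8, red, green, blue), "depth" (384x512 float32, m along the optical axis (not along the pixel's ray), 0 where there is no reading), "fx", "fy", "cx", "cy" (pixels), "camera_from_world" (4x4, takes a point from world to camera coordinates). Camera axes: x right, y down, z forward; pixel columns grow to the right and rows downward; lengths in m; the calibration is good to about 2 mm. A picture is of the moment at which its call begins.
A pose or a line that the arm cannot do raises r.PlanningError and nothing moves.
- r.hand_in(): hands the job in; it is judged then, once.
Readings, each from a call of its own:
- r.current_t(): time.
- r.current_q(): joint angles.
- r.current_qvel(): joint speeds.
- r.current_effort(): joint torques, N m.
- r.current_tool_pos(): TCP position.
- r.current_ee_rot(): TCP orientation.
- r.current_contact_force(): force on the tool from outside, world axes, zero at the start.
- r.current_torque(): the same for the moment, N m.
- r.current_opening(): opening from 0.0 (shut) to 1.0 (fully open).
- r.current_finger_force(): force on a finger pad.
Only numpy, scipy, OpenCV 4.12 (cv2) and the standard library are available. Lean on these libraries where they do the work, as an engineer would, in place of code of your own. Each camera call takes 0.05 s, during which the arm holds its last target. There are 200 camera calls.

## Working session

There is one attempt and no reset: what is moved stays moved. The work goes in short steps, each a Python script; the robot and the scene stay as the last script left them, time stands still between calls to the robot, and variables do not carry over. Pictures are saved under pics/ and viewed, at most 10 in all, crops included, and the job is handed in when it is done.

```bash
mkdir -p pics
cat > h.py <<'E'
from cell import r, optics
import numpy as np, cv2
def grab(n):
    d=optics.get_image(n); return d
def save(d,f,crop=None,s=1):
    im=cv2.cvtColor(d["pixels"],cv2.COLOR_RGB2BGR)
    if crop: u0,v0,u1,v1=crop; im=im[v0:v1,u0:u1]
    cv2.imwrite(f,cv2.resize(im,None,fx=s,fy=s,interpolation=cv2.INTER_CUBIC))
def ray(d,u,v):
    T=np.linalg.inv(d["camera_from_world"]); 
    return T[:3,3],T[:3,:3]@np.array([(u-d["cx"])/d["fx"],(v-d["cy"])/d["fy"],1])
def onz(d,u,v,z):
    o,k=ray(d,u,v); return o+k*(z-o[2])/k[2]
def dep(d,u,v):
    o,k=ray(d,u,v); return o+k*d["depth"][int(v),int(u)]
def proj(d,p):
    c=d["camera_from_world"]@np.append(p,1); return c[0]/c[2]*d["fx"]+d["cx"],c[1]/c[2]*d["fy"]+d["cy"]
E
python3 - <<'E'
from h import *
a=grab("top");b=grab("side")
im=np.vstack([a["pixels"],b["pixels"]])
save(a,"pics/top.png",s=1.5);save(b,"pics/side.png",s=1.5)
for d in(a,b):print(d["fx"],d["cx"],d["cy"],np.linalg.inv(d["camera_from_world"]).round(3))
print(r.finger_overhang,r.current_t(),r.current_ee_rot())
E
```

```text
395.3629337980745 252.4743951296493 198.79434228869385 [[ 0.006 -0.985  0.172  0.38 ]
 [-1.    -0.007 -0.004 -0.049]
 [ 0.005 -0.172 -0.985  1.162]
 [ 0.     0.     0.     1.   ]]
354.4678391945916 253.73562574160255 190.43819835497558 [[-0.985 -0.111  0.136  0.444]
 [-0.175  0.692 -0.7    0.657]
 [-0.016 -0.713 -0.701  0.804]
 [ 0.     0.     0.     1.   ]]
0.022 0.1 [ 9.83321669e-01  1.81874240e-01 -4.58720166e-05 -5.04744311e-04]
```

View pics/top.png

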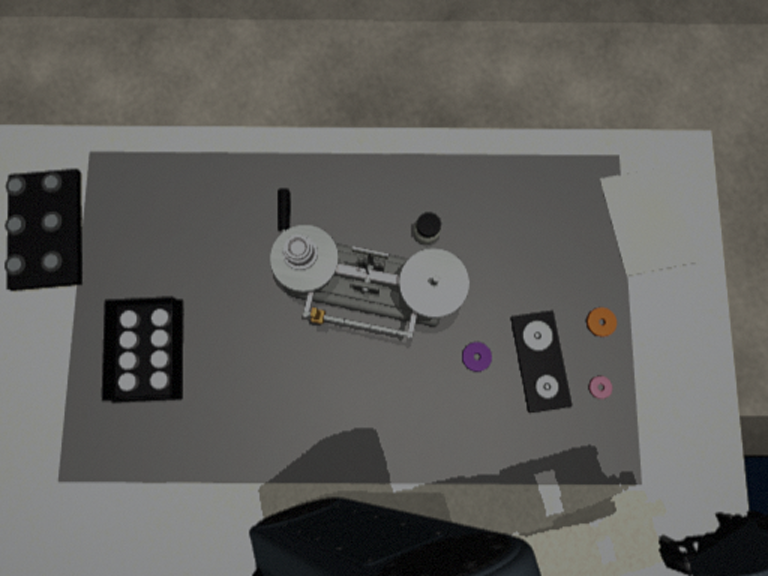

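View pics/side.png

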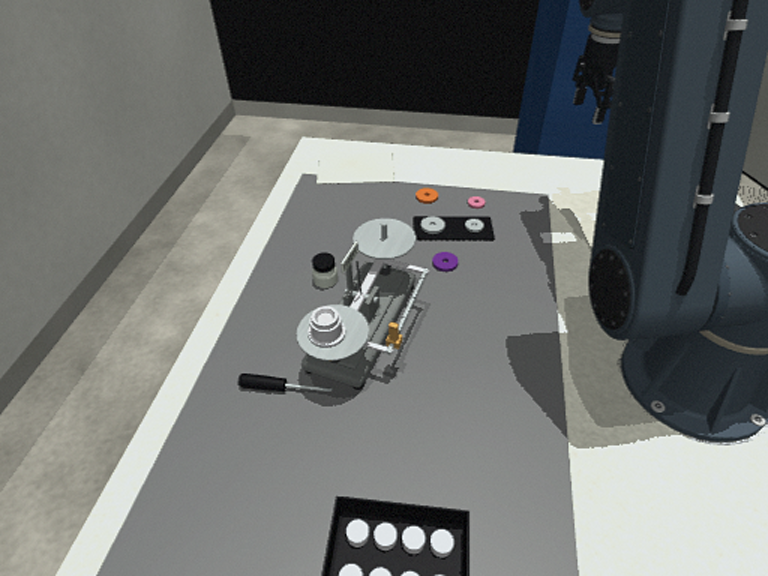

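Top view (768x576 frame): the steel rings on the black stand are at (538,335), wide, and (547,387), small. Look-alikes are orange (601,321), purple (477,356) and pink (601,387). The weight pan is at (434,283), the housing at (300,250), the rider at (317,315), the jar at (428,227) and the screwdriver at (284,208). I choose the two bare steel rings on the stand, and will check them in a close crop.

```bash
cat >> h.py <<'E'
def blob(mask,seed):
    n,l,s,c=cv2.connectedComponentsWithStats(mask.astype(np.uint8))
    u,v=seed; best=min([i for i in range(1,n) if s[i,4]>15],key=lambda i:np.hypot(*(c[i]-seed)))
    cs,_=cv2.findContours((l==best).astype(np.uint8),cv2.RETR_EXTERNAL,cv2.CHAIN_APPROX_NONE)
    return max(cs,key=cv2.contourArea)[:,0,:],s[best,4]
def circ(d,cont,z):
    P=np.array([onz(d,u,v,z)[:2] for u,v in cont])
    A=np.c_[2*P,np.ones(len(P))];x=np.linalg.lstsq(A,(P**2).sum(1),rcond=None)[0]
    return x[:2],np.sqrt(x[2]+x[0]**2+x[1]**2)
E
python3 - <<'E'
from h import *
for nm,seeds in(("top",dict(w200=(538,335),w100=(547,387),pan=(450,300),rider=(317,315))),("side",dict(w200=(432,225),w100=(474,225),pan=(370,240),rider=(393,333)))):
    d=grab(nm);hsv=cv2.cvtColor(d["pixels"],cv2.COLOR_RGB2HSV);
    bright=(hsv[...,2]>125)&(hsv[...,1]<60); brass=(hsv[...,1]>120)&(hsv[...,0]>8)&(hsv[...,0]<30)
    for k,z in(("w200",.0182),("w100",.0172),("pan",.136),("rider",.13)):
        s=np.array(seeds[k])/1.5
        c,n=blob(brass if k=="rider" else bright,s)
        m=c.mean(0)
        print(nm,k,"hsv",hsv[int(s[1]),int(s[0])],"n",n,"px",m.round(1),"circ",[np.round(q,4) for q in circ(d,c,z)],"depth pt",np.round(dep(d,*s),4), onz(d,*m,z).round(4))
t=grab("top")
A=cv2.cvtColor(t["pixels"],cv2.COLOR_RGB2BGR)
a=cv2.resize(A[195:285,300:430],None,fx=4,fy=4,interpolation=2);b=cv2.resize(A[140:230,180:320],None,fx=4,fy=4,interpolation=2)
s=cv2.cvtColor(grab("side")["pixels"],cv2.COLOR_RGB2BGR);c=cv2.resize(s[130:260,190:340],None,fx=3,fy=3,interpolation=2)[:,:]
im=np.zeros((600,800,3),np.uint8)
b=cv2.resize(b,(400,257));a=cv2.resize(a,(400,277));c=cv2.resize(c,(400,347))
im[:277,:400]=a;im[:257,400:]=b;im[253:600,400:]=c;cv2.imwrite("pics/crop.png",im)
E
```

```text
top w200 hsv [100   5 141] n 244 px [358.  223.2] circ [array([ 0.509 , -0.3607]), np.float64(0.0257)] depth pt [ 0.5093 -0.3634  0.0148] [ 0.5094 -0.3606  0.0182]
top w100 hsv [ 75   4 135] n 126 px [364.3 257.3] circ [array([ 0.4111, -0.375 ]), np.float64(0.0187)] depth pt [ 0.4093 -0.3764  0.0156] [ 0.4112 -0.3749  0.0172]
top pan hsv [110   5 145] n 1602 px [289.2 187.8] circ [array([ 0.5893, -0.1498]), np.float64(0.0598)] depth pt [ 0.5563 -0.1779  0.1363] [ 0.5889 -0.1499  0.136 ]
top rider hsv [ 17 155  61] n 76 px [211.1 210.1] circ [array([0.5286, 0.0561]), np.float64(0.012)] depth pt [0.5318 0.0574 0.1108] [0.5287 0.0561 0.13  ]
side w200 hsv [ 81  13 200] n 117 px [288.2 148.7] circ [array([ 0.5122, -0.3578]), np.float64(0.0262)] depth pt [ 0.5117 -0.3475  0.02  ] [ 0.5119 -0.3572  0.0182]
side w100 hsv [ 79  11 188] n 73 px [315.7 149.3] circ [array([ 0.4145, -0.3706]), np.float64(0.0199)] depth pt [ 0.4134 -0.3711  0.0136] [ 0.4148 -0.3705  0.0172]
side pan hsv [ 80  12 192] n 888 px [250.6 160.4] circ [array([ 0.5997, -0.1395]), np.float64(0.0652)] depth pt [ 0.6163 -0.1309  0.1377] [ 0.605  -0.1328  0.136 ]
side rider hsv [ 18 144 101] n 115 px [262.  223.7] circ [array([0.5348, 0.0938]), np.float64(0.0186)] depth pt [0.5385 0.0702 0.1055] [0.5342 0.0961 0.13  ]
```

View pics/crop.png

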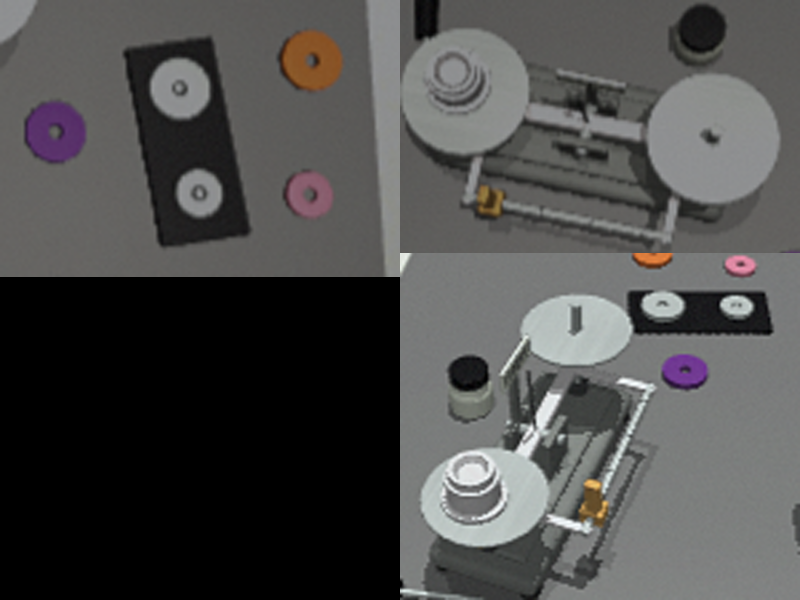

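The crop confirms it: the two bare steel rings sit on the studs of the black plate, with purple, orange and pink look-alikes off it. The spindle stands in the middle of the right pan. Next I'll measure the pans and spindle, then go above weight_200.

Run:
```python
from h import *
d=grab("top");hsv=cv2.cvtColor(d["pixels"],cv2.COLOR_RGB2HSV)
bright=(hsv[...,2]>125)&(hsv[...,1]<60)
P=d["depth"]; T=np.linalg.inv(d["camera_from_world"])
v,u=np.mgrid[0:384,0:512]
X=np.stack([(u-d["cx"])/d["fx"]*P,(v-d["cy"])/d["fy"]*P,P],-1)@T[:3,:3].T+T[:3,3]
for nm,s,z in(("R",(289,188),.136),("L",(204,172),.114)):
    m=(abs(X[...,2]-z)<.008)&(np.hypot(u-s[0],v-s[1])<27)
    c,n=blob(m,s); 
    cc,rr=circ(d,c,z); print(nm,cc.round(4),rr.round(4),n,np.median(X[...,2][m]).round(4))
g=hsv[...,2].astype(int); print(g[180:196,281:298]); print((X[180:194,282:297,2]*1000).astype(int))
m=(hsv[...,1]>120)&(hsv[...,0]>8)&(hsv[...,0]<30)&(X[...,2]>.112)&(X[...,0]<.6)&(abs(v-210)<10)
print("tab",X[m].mean(0).round(4),m.sum(),X[m].min(0),X[m].max(0))
s=grab("side");gs=cv2.cvtColor(s["pixels"],cv2.COLOR_RGB2GRAY); print(gs[146:164,250:263])
for p in([.5893,-.1498,.17],[.5893,-.1498,.136]): print(proj(d,p),proj(s,p))
t=r.current_t(); r.set_gripper(0.78); print(r.finger_overhang,r.current_t()-t,r.current_opening(),r.current_contact_force())
```

```text
R [ 0.5892 -0.1494] 0.0605 1647 0.1363
L [0.6378 0.0841] 0.0606 1223 0.1138
[[143 144 143 144 142 143 142 145 145 143 143 144 144 144 143 143 145]
 [143 145 145 143 142 144 142 144 144 143 143 142 144 143 144 142 144]
 [145 143 144 144 144 144 143 144 144 144 143 145 143 144 144 143 142]
 [145 145 145 144 145 144 145 143 142 137 142 143 143 143 143 143 144]
 [143 143 144 143 146 145 143 136 144 141 143 138 142 143 144 143 141]
 [143 143 145 145 141 112 107 105 142 146 144 139 136 143 143 143 143]
 [144 143 144 141 107  87  75  69 126 143 143 142 140 143 144 143 142]
 [145 144 145 142  97  80  62  45  84 106 113 129 144 144 143 143 144]
 [146 145 145 144 129  94  61  35  44  57  84 136 145 143 143 144 146]
 [146 144 145 146 144 128  76  50  42  54  97 143 145 144 145 144 144]
 [144 145 144 144 146 145 126 108  94 106 120 143 146 145 144 144 144]
 [145 144 145 145 145 145 146 137 124 137 139 145 144 145 144 144 146]
 [144 144 144 144 143 145 146 145 141 146 144 144 146 145 144 145 146]
 [146 144 143 142 144 144 145 145 144 145 144 145 144 145 145 146 145]
 [145 144 144 144 145 143 144 
[... 1731 characters left out ...]
88  74 152 190 190 188 188]
 [189 190 194 198 118  87  86  78 155 189 189 186 187]
 [189 189 194 135 108 106  94 158 193 193 187 187 187]
 [190 192 193 194 137 116 184 197 191 190 188 187 190]
 [191 190 190 187 192 197 197 195 190 186 187 188 189]
 [193 192 188 186 191 196 194 191 190 186 187 185 188]
 [195 190 187 192 195 194 192 190 188 189 186 188 189]]
(np.float64(290.48630195382844), np.float64(185.0146759091874)) (np.float64(256.68767670080786), np.float64(148.19139926605854))
(np.float64(289.20607704457564), np.float64(187.66314314154457)) (np.float64(256.80936714695457), np.float64(157.31221950662484))
0.022 0.33329999999999993 0.7798438071870709 [-0.19920665 -0.26863894  0.20588892]
```

```bash
cat >> h.py <<'E'
def Q(deg): a=np.radians(deg)/2; return [np.cos(a),np.sin(a),0,0]
def F(n=5):
    f=[]
    for _ in range(n): f.append(r.current_contact_force()); r.sleep(.02)
    return np.mean(f,0)
def st(s=""): print(s,"t%.1f"%r.current_t(),"tcp",np.round(r.current_tool_pos(),4),"op %.3f"%r.current_opening(),"F",F().round(2),"ff",np.round(r.current_finger_force(),1))
E
python3 - <<'E'
from h import *
p=[.5105,-.359]; A=8.3
for a in(A,A+90,A-90):print(a,r.inverse_kinematics(p+[.1],Q(a)))
r.move_to(p+[.08],Q(A)); st("above")
r.move_linear(p+[.042],vel=.1); f0=F(); st("low")
z=.042
while z>.026:
    z-=.001; r.move_linear(p+[z],vel=.05); f=F(2)-f0
    if f[2]>2.5: break
st("touch");
E
```

```text
8.3 [-6.87469200e-01  6.64302093e-01  1.56306901e+00 -4.44089210e-16
  9.14221546e-01  7.38464799e-01]
98.3 [-6.87469200e-01  6.64302093e-01  1.56306901e+00 -4.44089210e-16
  9.14221546e-01 -8.32331528e-01]
-81.7 [-6.87469200e-01  6.64302093e-01  1.56306901e+00 -4.44089210e-16
  9.14221546e-01  2.30926113e+00]
above t2.2 tcp [ 0.5102 -0.3599  0.0806] op 0.782 F [-0.14  0.11  0.45] ff 0.0
low t2.9 tcp [ 0.5108 -0.3592  0.0425] op 0.782 F [-0.08 -0.01  0.31] ff 0.0
touch t7.5 tcp [ 0.5105 -0.359   0.026 ] op 0.782 F [0.41 0.16 0.32] ff 0.0
```

Run:
```python
from h import *
p=[.5105,-.359]
for z in(.024,.022,.020):
    r.move_linear(p+[z],vel=.05); f=F(3); print(z,f.round(2))
    if f[2]>2.5: r.move_linear(p+[z+.001],vel=.05); break
r.set_gripper(0.6,20); st("closed")
d=grab("side"); save(d,"pics/g1.png",(255,110,355,185),8)
```

```text
0.024 [ 0.09 -0.26 -0.19]
0.022 [-4.06  2.82 14.36]
closed t8.7 tcp [ 0.5123 -0.3605  0.0258] op 0.658 F [-0.5  -0.33 23.59] ff 32.9
```

View pics/g1.png

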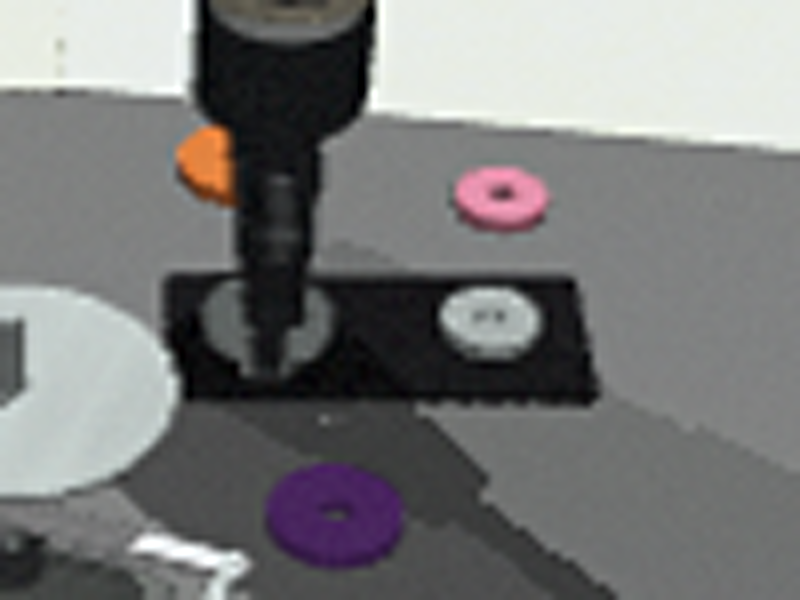

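The fingertips straddle weight_200 at crop pixel (270,330) and touch the stand. So a closed tip is about 18 mm ahead of the TCP. I'll regrip a little higher at 90° so the ring is centred in both axes, then lift.

Run:
```python
from h import *
p=[.5105,-.359]; A=8.3
r.move_linear(p+[.0285],vel=.05)
r.set_gripper(.8); r.move_linear(p+[.045],vel=.1)
r.move_to(p+[.045],Q(A+90)); r.move_linear(p+[.0285],vel=.1)
r.set_gripper(.6,25); st("closed2")
r.move_linear(p+[.07],vel=.1); st("lifted")
d=grab("top");save(d,"pics/l1.png",(310,190,410,265),6)
s=grab("side");save(s,"pics/l2.png",(255,90,355,165),8)
```

```text
closed2 t11.7 tcp [ 0.5106 -0.3591  0.0288] op 0.667 F [-1.3   0.84  2.35] ff 26.8
lifted t12.3 tcp [ 0.5104 -0.3589  0.07  ] op 0.666 F [-0.47 -0.21 -2.25] ff 27.2
```

View pics/l2.png

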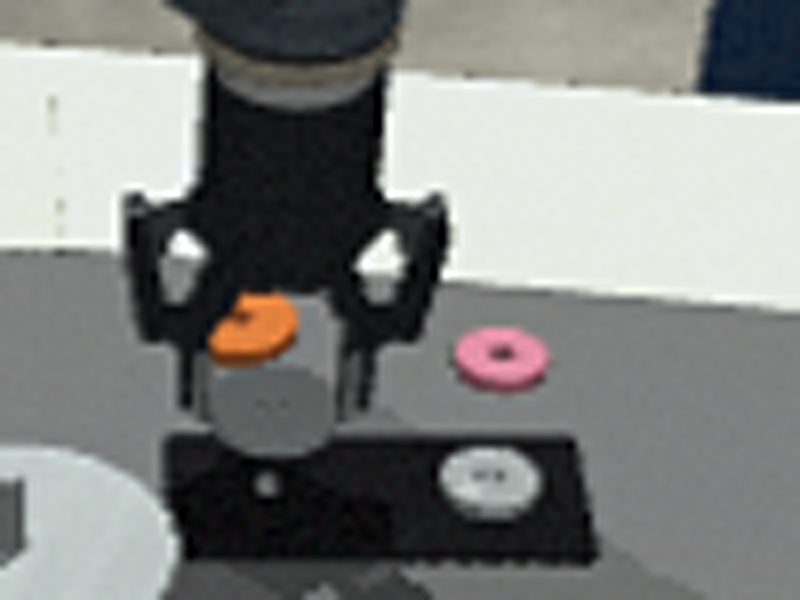

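weight_200 hangs level at the fingertips (crop (270,410)) and its stud is free at (268,487). Next I'll hover over the spindle and compare ring and spindle in the side view.

Run:
```python
from h import *
s=grab("side"); tp=r.current_tool_pos(); c=tp+[0,0,-.0103]
print("pred ring top ctr",proj(s,c))
r.move_linear([.5105,-.359,.21],vel=.25)
r.move_to([.5905,-.148,.21],Q(98.3)); r.sleep(.3); st("over")
s=grab("side"); tp=r.current_tool_pos()
print("pred ring bottom ctr",proj(s,tp-[0,0,.0205]),"tip if here",proj(s,[tp[0],tp[1],.170]))
save(s,"pics/o1.png",(215,95,295,155),10)
g=cv2.cvtColor(s["pixels"],cv2.COLOR_RGB2GRAY)
print(g[126:156,240:272])
```

```text
pred ring top ctr (np.float64(289.32009465108285), np.float64(139.22386554718503))
over t14.4 tcp [ 0.5903 -0.1489  0.21  ] op 0.666 F [-0.06  0.19 -1.77] ff 27.3
pred ring bottom ctr (np.float64(256.14841651040985), np.float64(143.02315844399163)) tip if here (np.float64(256.2270832256681), np.float64(148.45038728008848))
[[ 11  19  18  19  17  21  18  40 113 124 122 121 121 119 119 119 120 122
  121 121 122 123  89  34  16  20  22  19  11  16   9   9]
 [ 19  19  22  22  14  19  22  89 118 121 118 118 119 118 118 118 121 118
  119 122 120 120 126  63  19  17  14  14  23  22  21   8]
 [ 20  23  23  20  12   9  65 114 121 119 120 117 119 121 118 117 122 120
  119 119 118 119 124 105  50  14  18  21  21  10  23  22]
 [ 18  16  24  18  12  38 116 122 120 118 120 119 119 119 120 119 119 119
  120 119 119 120 122 125  90  39  15  24  18  19  21  17]
 [ 24  17  20  14  16  60 116 120 121 120 119 122 120 120 119 123 116 122
  116 117 120 118 119 120 126  89  35  22  20  20  15  13]
 [ 14  19  10  17  19  58 114 122 120 120 120 120 121 119 117 119 121 118
  120 122 121 119 121 121 123  88  3
[... 2515 characters left out ...]
4 165 163 163 164 163 165 164 168]
 [194 184 189 127 173 185 185 187 189 188 188 188 189 195 113  82  86  83
  152 167 163 162 163 163 162 163 162 163 162 164 164 167]
 [189 127 109 109 108 105 105 107 107 104 174 187 188 195 114  81  83  75
  152 166 164 162 164 164 162 162 163 162 162 164 166 163]
 [129 106 111 112 112 113 108 112 109 110 108 108  86  82  78  85  87  75
  152 166 165 165 163 162 161 160 164 163 163 165 165 164]
 [108 113 113 113 110 112 115 114 112  93  85  83  87  84  79  86  87  77
   80 150 167 167 164 162 161 162 164 162 162 162 163 164]
 [108  87  86  84 108 116  90  87  87  90  87  87  86  88  85  85  87  78
   84  87  82 151 163 163 162 162 162 162 163 164 162 159]]
```

View pics/o1.png

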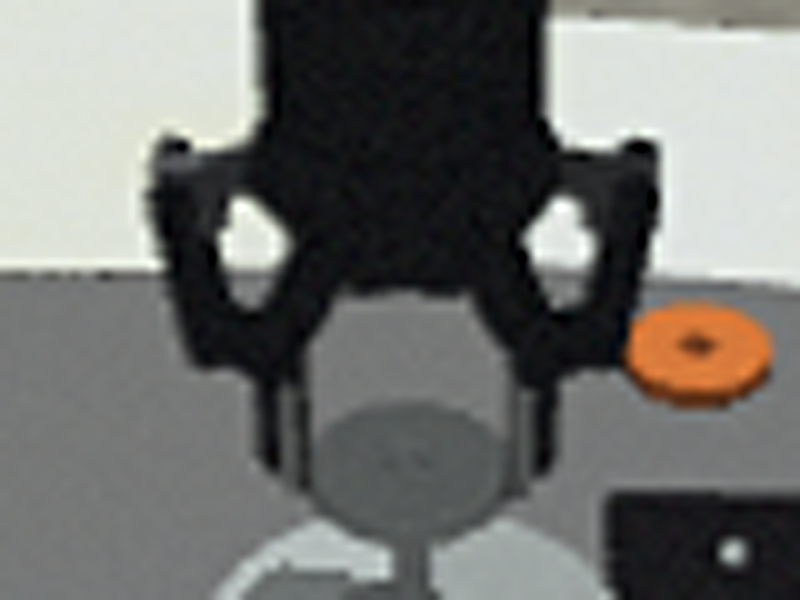

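The ring hangs over the spindle. Ring centre is at about u=255.3 and the spindle at u≈255.7 in the side view, so roughly 1 mm in x. I'll check the y offset through v and then correct.

Run:
```python
from h import *
s=grab("side"); tp=np.array(r.current_tool_pos())
th=np.linspace(0,6.283,361); cs=np.c_[np.cos(th),np.sin(th),0*th]
R=np.array([proj(s,tp+[0,0,-.0103]+.029*k) for k in cs]); B=np.array([proj(s,tp+[0,0,-.0205]+.029*k) for k in cs])
print("ring top arc v",R[:,1].min(),"bottom v",B[:,1].max(),"u range",R[:,0].min(),R[:,0].max(),B[:,0].min(),B[:,0].max())
for rr in(.005,.006):
    K=np.array([proj(s,np.array([tp[0],tp[1],.17])+rr*k) for k in cs]); print("tip far v",K[:,1].min(),K[:,0].mean())
p=tp-[0,0,.02]; print("dv/dy,dz per mm",np.subtract(proj(s,p+[0,.001,0]),proj(s,p)),np.subtract(proj(s,p+[0,0,.001]),proj(s,p)),np.subtract(proj(s,p+[.001,0,0]),proj(s,p)))
```

```text
ring top arc v 134.14838517321013 bottom v 149.31655616260764 u range 245.87732296287172 266.29780047615117 245.99143240643537 266.267915062118
tip far v 147.41913948836637 256.1998950765502
tip far v 147.20803346762204 256.19899273004205
dv/dy,dz per mm [-0.05942398  0.20940171] [-0.00410912 -0.28237516] [-0.34452083 -0.03237587]
```

```bash
cat >> h.py <<'E'
def lower(x,y,z0,z1,dz,base,lim=1.0,lat=2.5):
    z=z0
    while z>z1+1e-6:
        z=max(z-dz,z1); r.move_linear([x,y,z],vel=.04); f=F(3)-base
        print("%.4f"%z,f.round(2),np.round(np.array(r.current_tool_pos())-[x,y,z],4)*1000)
        if f[2]>lim or np.hypot(f[0],f[1])>lat: return z,f
    return z,f
E
python3 - <<'E'
from h import *
x,y=.5890,-.1494
print(np.round(r.current_tool_pos(),4))
r.move_linear([x,y,.194],vel=.1); r.sleep(.2); b=F(8); st("start")
print(lower(x,y,.194,.184,.002,b))
E
```

```text
[ 0.5905 -0.1483  0.21  ]
start t15.3 tcp [ 0.5891 -0.1494  0.1943] op 0.671 F [ 0.27 -0.27 -2.06] ff 27.3
0.1920 [ 0.24  0.16 -0.24] [-0.   0.  -0.1]
0.1900 [ 1.62  1.   -0.07] [ 0.1  0.1 -0. ]
0.1880 [1.95 1.93 0.48] [0.1 0.1 0. ]
(0.188, array([1.95279445, 1.93111684, 0.48128559]))
```

```bash
cat >> h.py <<'E'
def comply(x,y,z,base,tgt=.8,k=.00015,n=8):
    for i in range(n):
        f=F(3)-base
        if np.hypot(f[0],f[1])<tgt: break
        x+=float(np.clip(k*f[0],-.0004,.0004)); y+=float(np.clip(k*f[1],-.0004,.0004)); r.move_linear([x,y,z],vel=.02)
    return x,y,f
E
python3 - <<'E'
from h import *
b=np.array([.27,-.27,-2.06])
x,y,z=.5890,-.1494,.188
for z in(.188,.187,.186,.185,.183,.181):
    r.move_linear([x,y,z],vel=.04)
    x,y,f=comply(x,y,z,b); print(z,round(x,5),round(y,5),f.round(2),"t%.1f"%r.current_t())
    if f[2]>1.5 or np.hypot(*f[:2])>3: break
E
```

```text
0.188 0.58949 -0.14888 [-0.39  0.23 -0.14] t17.1
0.187 0.58949 -0.14888 [-0.11  0.03 -0.13] t17.4
0.186 0.58945 -0.14874 [-0.13  0.01 -0.14] t18.1
0.185 0.58945 -0.14874 [-0.75 -0.03  0.25] t18.4
0.183 0.58945 -0.14874 [ 0.04  0.02 -0.13] t18.6
0.181 0.58945 -0.14874 [-0.23 -0.19  0.46] t18.9
```

Threaded. I'll lower it to the pan and press the pan to mid-travel, which gives the housing's weight directly.

Run:
```python
from h import *
b=np.array([.27,-.27,-2.06])
x,y=.58945,-.14874
for z in(.177,.172,.167,.162,.159,.1575,.1565,.1555,.1545):
    r.move_linear([x,y,z],vel=.04)
    x,y,f=comply(x,y,z,b,tgt=1.2); print(z,round(x,5),round(y,5),f.round(2),"t%.1f"%r.current_t())
    if f[2]>1.5 or np.hypot(*f[:2])>3: break
```

```text
0.177 0.58945 -0.14874 [-0.29  0.75  0.08] t19.2
0.172 0.58945 -0.14874 [-0.47  0.31  0.15] t19.6
0.167 0.58945 -0.14874 [-0.21  0.15  0.63] t19.9
0.162 0.58945 -0.14874 [-0.16  0.55  0.08] t20.2
0.159 0.58945 -0.14874 [-0.52  0.09  0.14] t20.5
0.1575 0.58945 -0.14874 [-0.36  0.26 -0.  ] t20.8
0.1565 0.58945 -0.14874 [0.03 0.12 2.86] t21.1
```

Run:
```python
from h import *
b=np.array([.27,-.27,-2.06]); x,y=.58945,-.14874
r.move_linear([x,y,.149],vel=.03); print((F(5)-b).round(2)); 
r.move_linear([x,y,.146],vel=.03); r.sleep(.3)
f=np.array([F(5)-b for _ in range(8)]); print(f.mean(0).round(3),f.std(0).round(2),"m(g)",f[:,2].mean()/9.81*1000)
r.move_linear([x,y,.157],vel=.04); st("back up")
```

```text
[-1.17 -0.01  2.02]
[-0.669  0.681  2.369] [0.27 0.26 0.18] m(g) 241.53111262864573
back up t23.2 tcp [ 0.5894 -0.1488  0.1571] op 0.669 F [ 0.32 -0.04 -1.49] ff 27.4
```

Housing is about 240 g, so weight_200 plus roughly 40 g of rider (~54 mm). Releasing, checking the seat, and locating the tab.

Run:
```python
from h import *
x,y=.58945,-.14874
r.move_linear([x,y,.1568],vel=.03)
r.set_gripper(.82); st("rel")
r.move_linear([x,y,.175],vel=.05); r.move_linear([x-.02,y,.26],vel=.25)
r.move_to([.45,-.20,.26],Q(-11.7)); st("away")
d=grab("top");hsv=cv2.cvtColor(d["pixels"],cv2.COLOR_RGB2HSV);P=d["depth"];T=np.linalg.inv(d["camera_from_world"]);v,u=np.mgrid[0:384,0:512]
X=np.stack([(u-d["cx"])/d["fx"]*P,(v-d["cy"])/d["fy"]*P,P],-1)@T[:3,:3].T+T[:3,3]
m=(hsv[...,1]>100)&(hsv[...,0]>8)&(hsv[...,0]<30)&(np.hypot(u-211,v-210)<12)
for lo,hi in((.112,.14),(.07,.112)):
    k=m&(X[...,2]>lo)&(X[...,2]<hi); print("brass",lo,k.sum(),np.median(X[k],0).round(4),X[k].min(0).round(4),X[k].max(0).round(4))
g=hsv[...,2]; k=(np.hypot(u-289,v-188)<8); print("ring z",np.median(X[k][:,2]))
save(d,"pics/r1t.png",(190,150,320,235),6)
s=grab("side");save(s,"pics/r1.png",(190,120,310,210),6)
a=cv2.imread("pics/r1t.png");b=cv2.imread("pics/r1.png");c=np.vstack([cv2.resize(a,(450,294)),cv2.resize(b,(450,300))]);cv2.imwrite("pics/r1c.png",c)
```

```text
rel t23.9 tcp [ 0.5895 -0.1487  0.1568] op 0.817 F [-0.24 -0.22 -0.45] ff 0.0
away t26.5 tcp [ 0.4501 -0.1999  0.2596] op 0.821 F [-0.1  -0.02 -0.44] ff 0.0
brass 0.112 26 [0.5352 0.0623 0.1249] [0.5285 0.0571 0.1121] [0.5432 0.0678 0.1291]
brass 0.07 51 [0.5295 0.0557 0.0883] [0.5227 0.0472 0.0732] [0.5434 0.0717 0.112 ]
ring z 0.14592702183934936
```

View pics/r1c.png

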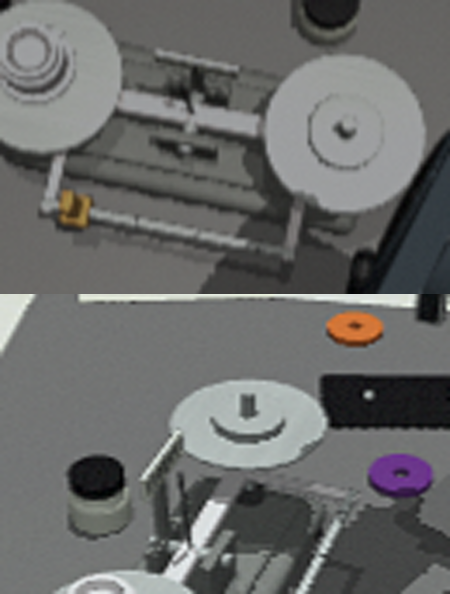

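weight_200 lies flat on the pan around the spindle (top crop (345,130)), with the rider tab at (75,208) and everything else in place. Now to push the rider between loosely straddling fingers.

```bash
cat >> h.py <<'E'
D=np.array([-.2035,-.9791]); P0=np.array([.5355,.0623])
def at(s,z): return [*(P0+s*D),z]
def beam():
    d=grab("top");P=d["depth"];T=np.linalg.inv(d["camera_from_world"]);v,u=np.mgrid[0:384,0:512]
    X=np.stack([(u-d["cx"])/d["fx"]*P,(v-d["cy"])/d["fy"]*P,P],-1)@T[:3,:3].T+T[:3,3]
    o=[]
    for c,r0,r1 in(((.5892,-.1494),.033,.056),((.6378,.0841),.037,.056)):
        q=np.hypot(X[...,0]-c[0],X[...,1]-c[1]); k=(q>r0)&(q<r1)&(X[...,2]>.105)&(X[...,2]<.145); o+= [np.median(X[...,2][k]),k.sum()]
    hsv=cv2.cvtColor(d["pixels"],cv2.COLOR_RGB2HSV)
    k=(hsv[...,1]>100)&(hsv[...,0]>8)&(hsv[...,0]<30)&(X[...,2]>.108)&(X[...,2]<.145)&(X[...,0]>.48)&(X[...,1]>-.13)
    t=np.median(X[k],0) if k.sum()>3 else np.zeros(3)
    print("t%.1f"%r.current_t(),"zR %.4f(%d) zL %.4f(%d)"%tuple(o),"tilt %.3f"%(-(o[0]-o[2])/.24),"tab s mm %.1f"%(1000*((t[:2]-P0)@D)),k.sum())
    return d
E
python3 - <<'E'
from h import *
r.set_gripper(.3)
r.move_to(at(0,.21),Q(-11.7)); r.move_linear(at(0,.15),vel=.15)
b=F(); print(np.round(b,2)); r.move_linear(at(0,.131),vel=.05); st("down")
r.move_linear(at(.005,.131),vel=.04); print((F()-b).round(2))
r.move_linear(at(.02,.131),vel=.04); print((F()-b).round(2))
d=beam(); save(d,"pics/p1.png",(190,150,320,235),6)
r.move_linear(at(.055,.131),vel=.06); print((F()-b).round(2)); r.move_linear(at(.048,.131),vel=.05);r.sleep(.8); beam()
E
```

```text
[ 0.09 -0.35  0.27]
down t29.4 tcp [0.5354 0.0623 0.1308] op 0.304 F [0.25 0.06 0.22] ff 0.0
[-0.57  0.21 -0.36]
[-0.14  0.35 -0.36]
t30.5 zR 0.1358(896) zL 0.1141(271) tilt -0.090 tab s mm 170.0 0
[-0.06  0.36 -0.14]
t32.5 zR 0.1189(871) zL 0.1310(392) tilt 0.050 tab s mm 170.0 0
```

View pics/p1.png

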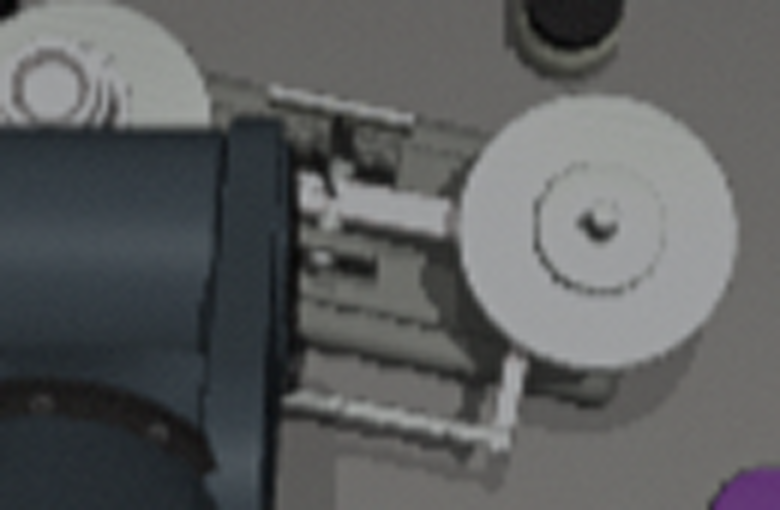

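Run:
```python
from h import *
r.sleep(.4); beam()
r.move_linear(at(.036,.131),vel=.06); print(F().round(2)); r.move_linear(at(.0325,.131),vel=.04); print(F().round(2)); r.move_linear(at(.0395,.131),vel=.05); r.sleep(1.5); beam(); r.sleep(.3); beam()
```

```text
t32.9 zR 0.1192(875) zL 0.1307(393) tilt 0.048 tab s mm 170.0 0
[-0.09 -0.01  0.06]
[-0.11 -0.04  0.35]
t35.5 zR 0.1270(873) zL 0.1229(321) tilt -0.017 tab s mm 170.0 0
t35.9 zR 0.1270(881) zL 0.1230(320) tilt -0.017 tab s mm 170.0 0
```

Run:
```python
from h import *
r.move_linear(at(.044,.131),vel=.05); r.move_linear(at(.047,.131),vel=.03); r.move_linear(at(.0395,.131),vel=.05); r.sleep(1.3); beam()
r.move_linear(at(.0395,.16),vel=.06); r.move_linear(at(.0395,.26),vel=.2); r.move_to([.40,-.25,.28],Q(-11.7)); r.sleep(1); 
d=beam(); save(d,"pics/e1.png",(180,130,420,290),3.2)
r.sleep(.3); beam(); st()
```

```text
t38.0 zR 0.1270(882) zL 0.1228(320) tilt -0.018 tab s mm 170.0 0
t41.5 zR 0.1271(888) zL 0.1230(669) tilt -0.017 tab s mm 41.4 27
t41.9 zR 0.1270(875) zL 0.1229(669) tilt -0.017 tab s mm 41.4 28
 t41.9 tcp [ 0.4  -0.25  0.28] op 0.298 F [ 0.25  0.46 -0.18] ff 0.0
```

View pics/e1.png

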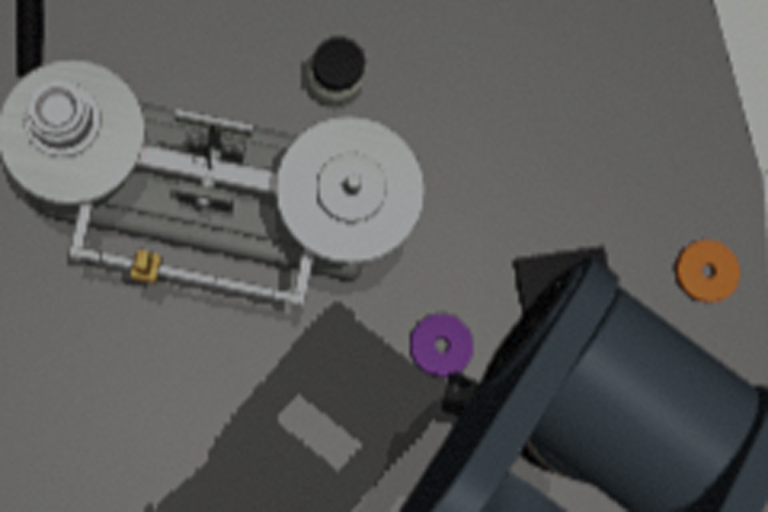

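The rig is clear: rider tab at (147,263), ring flat, tilt -0.017. That is within tolerance but with a thin margin, so one more small nudge right.

Run:
```python
from h import *
r.move_to(at(.042,.20),Q(-11.7)); r.move_linear(at(.042,.131),vel=.12)
for s in(.049,.0505,.052):
    r.move_linear(at(s,.131),vel=.04); r.move_linear(at(s-.008,.131),vel=.06); r.sleep(1.3); d=grab("top"); 
    print(s); beam()
    P=d["depth"];T=np.linalg.inv(d["camera_from_world"]);v,u=np.mgrid[0:384,0:512]
    X=np.stack([(u-d["cx"])/d["fx"]*P,(v-d["cy"])/d["fy"]*P,P],-1)@T[:3,:3].T+T[:3,3]
    q=np.hypot(X[...,0]-.5892,X[...,1]+.1494); z=np.median(X[...,2][(q>.033)&(q<.056)&(X[...,2]>.105)&(X[...,2]<.145)])
    if z<.1262: break
r.move_linear(at(s-.008,.16),vel=.08); r.move_linear(at(s-.008,.22),vel=.2); r.sleep(1); beam()
```

```text
0.049
t45.9 zR 0.1254(878) zL 0.1245(330) tilt -0.004 tab s mm 170.0 0
t47.9 zR 0.1254(877) zL 0.1245(152) tilt -0.004 tab s mm 170.0 2
```

Level (tilt -0.004), with the fingers clear. Handing in.

```bash
python3 -c "
from h import *
print(r.hand_in(), r.current_t())"
```

```text
the job is handed in; nothing more can be done
the job is handed in; nothing more can be done
```

The job is handed in at about 48 s: weight_200 is flat on the spindle, the rider is about 44 mm along its rail, and the beam rested level at about -0.004 rad in the last reading; weight_100 stayed on the stand and the housing on its pan (the hand-in gave no verdict).

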